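# Sort wooden offcuts into their trays

### The job

Clear the three wooden offcuts off the worktop: lay each one flat in the steel tray made for its size, the long thin one in the long narrow tray, the medium one in the medium tray and the short wide one in the short wide tray. Let go of them all, and leave the pad, the setting block, the pin and the plug around them where they are.

Things in the scene. Friction and masses are not known exactly. Their poses are not given: they have to be found in the camera images.
- offcut_2_center (a point): Long thin offcut of dark brown wood, a bar 32 x 130 x 24 mm; lies flat, loose, 24 mm high. The point is its centre, half-way up; x runs across its width, y along its length, z up
- offcut_0_center (a point): Medium offcut of light brown wood with visible grain, a bar 45 x 110 x 22 mm; lies flat, loose, 22 mm high. The point is its centre, half-way up; x runs across its width, y along its length, z up
- offcut_1_center (a point): Short wide offcut of plain brown fibreboard, 52 x 75 x 18 mm; lies flat, loose, 18 mm high. The point is its centre, half-way up; x runs across its width, y along its length, z up
- tray_narrow: The longest and narrowest of the three flat dark grey sheet-steel trays, fixed to the worktop, open above: inside 50 mm wide (its x) by 148 mm long (its y); floor 3 mm thick, rim 13 mm above the worktop, walls 2 mm. In the middle of both long sides the wall is missing over 56 mm, so that fingers can reach down beside a piece. Origin: centre of its underside, on the worktop; z up
- tray_medium: The medium one of the three flat dark grey sheet-steel trays, fixed to the worktop, open above: inside 63 mm wide (its x) by 128 mm long (its y); floor 3 mm thick, rim 13 mm above the worktop, walls 2 mm. In the middle of both long sides the wall is missing over 56 mm, so that fingers can reach down beside a piece. Origin: centre of its underside, on the worktop; z up
- tray_short: The shortest and widest of the three flat dark grey sheet-steel trays, fixed to the worktop, open above: inside 70 mm wide (its x) by 93 mm long (its y); floor 3 mm thick, rim 13 mm above the worktop, walls 2 mm. In the middle of both long sides the wall is missing over 56 mm, so that fingers can reach down beside a piece. Origin: centre of its underside, on the worktop; z up
- pod_pad_0: Black ribbed rubber pad, 66 x 118 x 17 mm, lying loose; not to be moved. Origin: centre of its underside; y along its length
- gauge_block_0: Steel setting block with three holes in its top, 25 x 50 x 30 mm, loose; not to be moved. Origin: centre of its underside; y along its length
- stop_pin_0: Stepped steel pin standing upright, 30 mm across, 63 mm high, loose; not to be moved. Origin: centre of its underside
- vac_plug_1: Orange round rubber plug with a knob, 35 mm across, 37 mm high, loose; not to be moved. Origin: centre of its underside

How it is judged:
By the outcome, as a careful person would: the job done as asked, in the order asked, and still so for the second after the job is handed in, with the robot touching nothing.
It also fails if it takes over 83 s, if anything falls off the work surface, if the arm or the gripper's body presses on something with over 40 N, if the wrist force passes 120 N, or if a joint passes its speed limit or range.

### The arm

A 6-joint arm with a two-finger parallel gripper is mounted at the origin on a cart in front of the work surface, level with it; the furniture and walls round the work are solid. World frame = base frame: x ahead of the robot, y to its left, z up, the work surface at z = 0. Lengths are in m, angles in rad, forces in N, time in s.
With the tool pointing down it reaches from about 0.35 to 0.725 m from the base axis. Payload 4.3 kg.
Tool frame: the origin (TCP) lies midway between the tips of the shut fingers; the grasp point (between the pads) lies 19 mm behind it; z points along the fingers, y is the line along which they close (so a half turn about z gives the same grasp; the last joint's range is limited). The gripper opens to 85 mm and grips with 20 to 120 N. Pads are 22 mm wide; open, the fingers measure 114 mm over their backs; the gripper's body (76 mm by 85 mm) begins 54 mm behind the grasp point. The pads swing forward as they close: fully open they stand 13 mm farther back than shut.
Start: joints at [1.199, 0.377, 0.081, 1.274, 0, 1.46], TCP at [0.149, 0.555, 0.231] pointing down, gripper open.
Joint ranges: [-2.72, 2.72], [-0.84, 1.66], [-1.02, 1.22], [-1.77, 2.12], [-1.37, 1.28], [-3.14, 3.14]. Speed limits (rad/s): [2.57, 2.57, 3.14, 3.14, 3.14, 3.14].

### API

Orientations are given as a unit quaternion [w, x, y, z].
In Python, from cell import readout, optics, job, look_for, outline_of gives the robot as it stands.
- The arm moves only by the tool move_arm, never from a script. Its argument "plan" is a list of rows, each a list of 7 numbers: the finger opening in mm, from 0 to 85.4, then the shift along the world's x, y, z in mm, then the turn, a rotation vector about the world's x, y, z in rad. In form: [[claw, dx, dy, dz, wx, wy, wz], ...]. A call has 1 to 12 rows; each row is the pose to reach, as a shift and turn from the pose commanded when the call began; what a row does not reach only later rows make up. A row lasts 1/12 s, in which the tool goes at most 41.7 mm and 7.16 degrees, less where a joint would pass 70% of its speed; a pose out of reach is approached as far as the arm can. A call with a gripper value outside its range is refused whole. The fingers move at their own pace and stop on an object; the grip force is fixed at half the most. Time passes only in rows, so rows that repeat a pose let the fingers close. It gives the time, the measured TCP pose, the force, the opening and the grip force at its end, in the units of the state.
- readout.state(): the state, without advancing time (a new reading comes with each control period).
- optics.snapshot(name): name is "side" or "top"; returns a dict with "frame" (384x512x3 uint8, red, green, blue), "camera_matrix" (3x3 intrinsics, pixels), "R" (3x3) and "t" (3): a world point X has camera coordinates R X + t. Camera axes: x right, y down, z forward; pixel columns grow to the right and rows downward; lengths in m; the calibration is good to about 2 mm. A picture is of the moment at which its call begins. There is no depth.
- job.finish_job(): hands the job in; it is judged then, once.
Trained networks look in the newest picture that a camera, given by its name, has taken for a name from the list of things; names that differ only in an ending like _2 or _b are one class to them, and where a whole thing is asked for, a point or a joint stands for the part that bears it (a point fixed in the world has none). Each returns a list of dicts, best first, with "conf" (0 to 1); they miss things now and then, are a little off and sometimes report something else, mostly with a low value. They report only what shows in the picture. A call takes as long as a camera call.
- look_for(camera, target): "centre" ([x, y, z] in m, in world coordinates, good to about 4 mm: the middle of the surface that is visible of it).
- outline_of(camera, target): "mask" (384x512 bool, what is visible of it).
The state is a dict: "time_s": time; "q": joint angles; "joint_velocities": joint speeds; "tau": joint torques, N m; "tcp_pos": TCP position; "orientation": TCP orientation; "contact_force": force on the tool from outside, world axes, zero at the start; "torque": the same for the moment, N m; "finger_gap": opening from 0.0 (shut) to 1.0 (fully open); "gripper_force": force on a finger pad.
Only numpy, scipy, OpenCV 4.12 (cv2) and the standard library are available. Lean on these libraries where they do the work, as an engineer would, in place of code of your own. Each camera call takes 0.05 s, during which the arm holds its last target. There are 200 camera calls.

## Working session

There is one attempt and no reset: what is moved stays moved. The work goes in short steps, Python scripts to look and compute and a tool call to move; the robot and the scene stay as the last step left them, time stands still between calls to the robot, and variables do not carry over. Pictures are saved under pics/ and viewed, at most 14 in all, crops included, and the job is handed in when it is done.

Besides the shell and the picture viewer there is one more tool, called after ">>>" as name([rows], argument=value, ...), one row to a line, values as JSON. move_arm: Moves the arm, as the interface text tells. Its arguments: {"type":"object","properties":{"plan":{"type":"array","items":{"type":"array","items":{"type":"number"}}}},"required":["plan"]}

```bash
mkdir -p pics; ls; cat > h.py <<'E'
import numpy as np, cv2
from cell import readout, optics, job, look_for, outline_of
names=["offcut_2_center","offcut_0_center","offcut_1_center","tray_narrow","tray_medium","tray_short","pod_pad_0","gauge_block_0","stop_pin_0","vac_plug_1"]
def unproj(s,uv,z):
    K,R,t=np.array(s["camera_matrix"]),np.array(s["R"]),np.array(s["t"])
    uv=np.atleast_2d(uv).astype(float)
    d=(R.T@np.linalg.inv(K)@np.c_[uv,np.ones(len(uv))].T).T
    c=-R.T@t
    return (c+d*((z-c[2])/d[:,2])[:,None])[:,:2]
def rect(s,mask,z):
    c=max(cv2.findContours(mask.astype(np.uint8),cv2.RETR_EXTERNAL,cv2.CHAIN_APPROX_NONE)[0],key=cv2.contourArea)[:,0]
    p=unproj(s,c,z)*1000
    (cx,cy),(w,h),a=cv2.minAreaRect(p.astype(np.float32))
    if w>h: w,h,a=h,w,a+90
    # a = direction of x (width) axis
    return [round(float(v),1) for v in (cx,cy,w,h,(a+90)%180-90)]
E
python3 - <<'E'
from h import *
for cam in("top","side"):
    s=optics.snapshot(cam); cv2.imwrite(f"pics/{cam}0.png",s["frame"][...,::-1])
    print(cam,-np.array(s["R"]).T@s["t"])
    for n in names:
        z={"offcut_2_center":.024,"offcut_0_center":.022,"offcut_1_center":.018,"pod_pad_0":.017,"gauge_block_0":.03}.get(n,.013)
        l=look_for(cam,n); o=outline_of(cam,n)
        print(n,[(np.round(np.array(d["centre"])*1000).tolist(),round(d["conf"],2)) for d in l[:3]],[(rect(s,d["mask"],z),round(d["conf"],2)) for d in o[:3] if d["mask"].any()])
print(readout.state())
E
```

```text
pics
top [0.40406395 0.07919504 1.21987577]
offcut_2_center [([447.0, -90.0, 25.0], 0.79)] [([444.9, -89.7, 37.0, 131.3, -9.8], 0.73)]
offcut_0_center [([418.0, 92.0, 24.0], 0.69), ([650.0, -222.0, 30.0], 0.57)] [([418.1, 91.1, 48.4, 112.8, -6.5], 0.77), ([582.2, -82.9, 53.6, 75.6, -14.0], 0.64)]
offcut_1_center [([590.0, -84.0, 21.0], 0.98)] [([582.8, -84.3, 56.2, 76.5, -14.7], 0.87), ([556.8, 396.2, 27.4, 54.5, 11.9], 0.24)]
tray_narrow [([581.0, 265.0, 6.0], 0.59)] [([580.2, 256.9, 55.5, 151.7, 13.0], 0.89), ([601.7, 93.9, 66.6, 129.7, -2.8], 0.22)]
tray_medium [([604.0, 94.0, 2.0], 0.93)] [([602.7, 94.7, 68.1, 131.8, -4.4], 0.69)]
tray_short [([432.0, 266.0, 4.0], 0.64)] [([429.9, 263.3, 72.8, 95.6, -3.4], 0.77), ([659.0, -231.7, 26.2, 41.1, 43.7], 0.34)]
pod_pad_0 [([424.0, 402.0, 16.0], 0.78)] [([422.1, 401.6, 68.1, 119.0, -76.3], 0.66)]
gauge_block_0 [([560.0, 393.0, 31.0], 0.48)] [([553.6, 393.6, 29.2, 54.0, 10.2], 0.48)]
stop_pin_0 [([652.0, -223.0, 34.0], 0.65)] [([658.4, -229.8, 28.0, 41.0, 43.7], 0.59)]
vac_plug_1 [([406.0, -242.0, 14.0], 0.6)] [([405.0, -242.1, 31.6, 34.
[... 1098 characters left out ...]
{'time_s': 2.1, 'q': array([ 1.19871061e+00,  3.77322771e-01,  8.10062556e-02,  1.27439508e+00,
       -1.83347800e-05,  1.46052772e+00]), 'joint_velocities': array([-0.00035451,  0.00092449, -0.00112647, -0.000285  ,  0.00096914,
       -0.00093139]), 'tau': array([-2.12556486e-03, -4.63512897e+01,  2.70147246e+01,  6.38973543e-04,
       -1.53050878e-04,  7.28068017e-06]), 'tcp_pos': array([0.14882781, 0.55544732, 0.23131878]), 'orientation': array([1.90208958e-05, 1.30534978e-01, 9.91443704e-01, 3.89497747e-05]), 'contact_force': array([ 1.00962325,  0.36574826, -0.05972282]), 'torque': array([-0.01053235,  0.03621518, -0.01783918]), 'gripper_force': 0.0, 'finger_gap': 1.0010248866618292}
```

```bash
python3 -c "
import cv2
for c in('top','side'): cv2.imwrite(f'pics/{c}0b.png',cv2.resize(cv2.imread(f'pics/{c}0.png'),(768,576),interpolation=cv2.INTER_CUBIC))"
```

```text
(no output)
```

View pics/top0b.png

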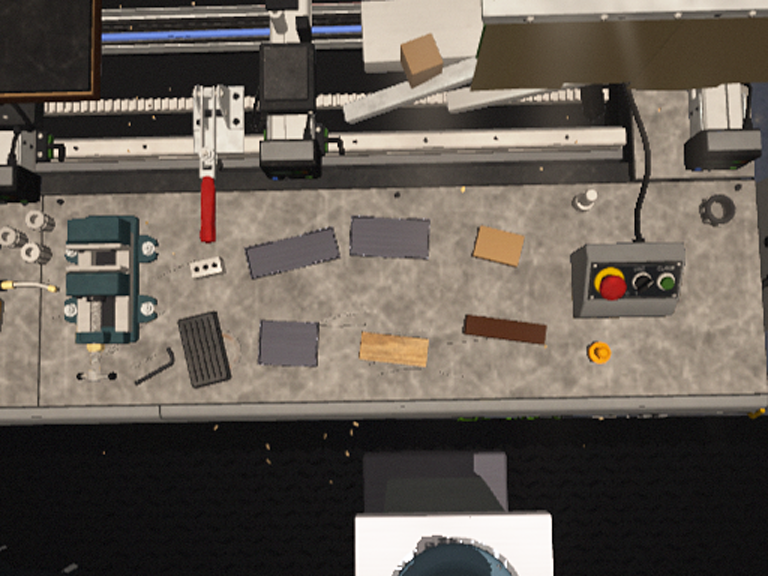

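View pics/side0b.png

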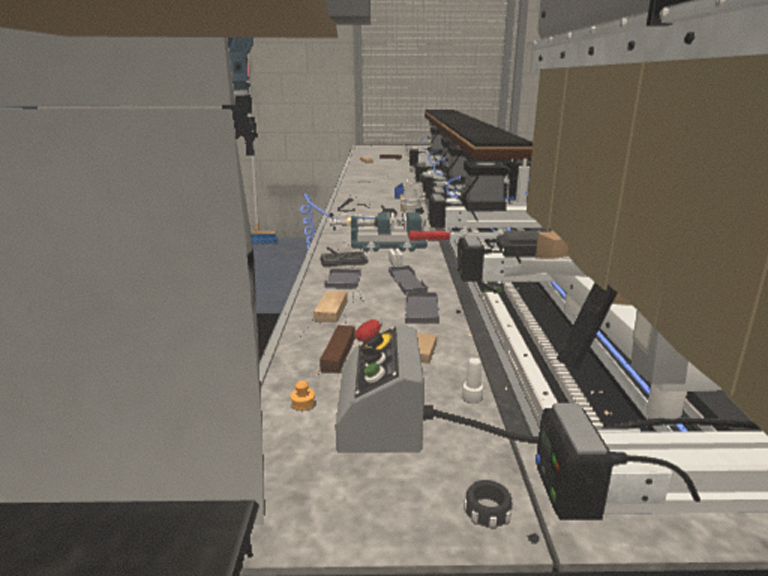

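The top view shows, at full-image pixels scaled by 1.5:
- **Trays:** narrow at (293,252), medium at (390,238), short at (289,343).
- **Offcuts:** long dark at (505,329), medium light at (394,350), short wide at (498,246).

The network reports agree with this. The control box at (630,280) and the clamp lever at (208,210) are the obstacles. I'll refine the poses with a silhouette fit.

```bash
cat >> h.py <<'E'
from scipy.optimize import minimize
dims={"offcut_2_center":(32,130,24),"offcut_0_center":(45,110,22),"offcut_1_center":(52,75,18),"tray_narrow":(54,152,13),"tray_medium":(67,132,13),"tray_short":(74,97,13)}
def proj(s,X):
    c=X@np.array(s["R"]).T+np.array(s["t"]); c=c@np.array(s["camera_matrix"]).T
    return c[:,:2]/c[:,2:]
def fit(s,mask,name,z0=0):
    w,l,h=np.array(dims[name])/1000
    r=rect(s,mask,h+z0); S=4
    m=cv2.resize(mask.astype(np.uint8),None,fx=S,fy=S,interpolation=cv2.INTER_NEAREST)>0
    def cost(p):
        a=np.radians(p[2]); c,sn=np.cos(a),np.sin(a)
        X=np.array([[p[0]/1000+c*i*w/2-sn*j*l/2,p[1]/1000+sn*i*w/2+c*j*l/2,z] for i in(-1,1) for j in(-1,1) for z in(z0,z0+h)])
        q=((proj(s,X)+.5)*S*16).astype(np.int32)
        im=np.zeros(m.shape,np.uint8); cv2.fillConvexPoly(im,cv2.convexHull(q),1,shift=4)
        im=im>0
        return 1-(im&m).sum()/(im|m).sum()
    p0=np.array([r[0],r[1],r[4]])
    o=minimize(cost,p0,method="Nelder-Mead",options=dict(initial_simplex=np.vstack([p0]+[p0+d for d in np.diag([6,6,5])])))
    return np.round(o.x,1).tolist(),round(1-o.fun,3)
E
python3 - <<'E'
from h import *
s=optics.snapshot("top")
for n in dims: print(n,fit(s,outline_of("top",n)[0]["mask"],n))
for uv,z in(((498.5,246),.018),((505,329),.024),((394,350),.022),((293,252),.013),((390,238),.013),((289,343),.013)): print(unproj(s,np.array(uv)/1.5,z)*1000)
E
```

```text
offcut_2_center ([446.0, -90.2, -9.0], np.float64(0.929))
offcut_0_center ([417.7, 91.4, -7.5], np.float64(0.955))
offcut_1_center ([584.5, -84.6, -14.7], np.float64(0.95))
tray_narrow ([581.0, 258.0, 12.9], np.float64(0.945))
tray_medium ([604.7, 95.7, -4.4], np.float64(0.949))
tray_short ([430.6, 265.2, -3.3], np.float64(0.969))
[[583.57804255 -84.62052338]]
[[446.83958045 -90.13882733]]
[[416.22609093  90.28188422]]
[[581.37747846 254.72769786]]
[[601.43197606  93.50748534]]
[[430.91700333 262.40559876]]
```

>>> move_arm([
  [85,250,-250,0,0,0,-0.7],
  [85,250,-250,0,0,0,-0.7],
  [85,250,-250,0,0,0,-0.7],
  [85,250,-250,0,0,0,-0.7],
  [85,250,-250,0,0,0,-0.9],
  [85,250,-250,0,0,0,-0.9],
  [85,270,-300,0,0,0,-1.2],
  [85,297,-400,-40,0,0,-1.466],
  [85,297,-440,-60,0,0,-1.466],
  [85,297,-500,-90,0,0,-1.466],
  [85,297,-540,-110,0,0,-1.466],
  [85,297,-580,-131,0,0,-1.466],
])

```text
time_s: 3.45
tcp_pos: [0.4121, 0.1549, 0.1717]
orientation: [0.001, 0.762, 0.647, 0.001]
contact_force: [0.4, -1.6, -0.3]
finger_gap: 0.997
gripper_force: 0.0
```

>>> move_arm([
  [85,20,-225,-80,0,0,0],
  [85,20,-225,-80,0,0,0],
  [85,20,-225,-80,0,0,0],
  [85,20,-225,-80,0,0,0],
  [85,20,-225,-80,0,0,0],
  [85,20,-225,-80,0,0,0],
  [85,20,-225,-80,0,0,0],
  [85,20,-225,-80,0,0,0],
  [85,20,-225,-80,0,0,0],
])

```text
time_s: 4.2
tcp_pos: [0.431, -0.0679, 0.0919]
orientation: [-0.0, 0.76, 0.649, 0.0]
contact_force: [0.6, 0.5, -0.3]
finger_gap: 0.994
gripper_force: 0.0
```

```bash
python3 - <<'E'
from h import *
s=optics.snapshot("side"); f=s["frame"][...,::-1]
cv2.imwrite("pics/s1.png",cv2.resize(f[180:300,130:350],None,fx=3,fy=3,interpolation=cv2.INTER_CUBIC))
st=readout.state();print(st["tcp_pos"],st["orientation"])
E
```

```text
[ 0.43121839 -0.06749987  0.09209389] [1.90264622e-06 7.60064399e-01 6.49847707e-01 2.56533479e-04]
```

View pics/s1.png

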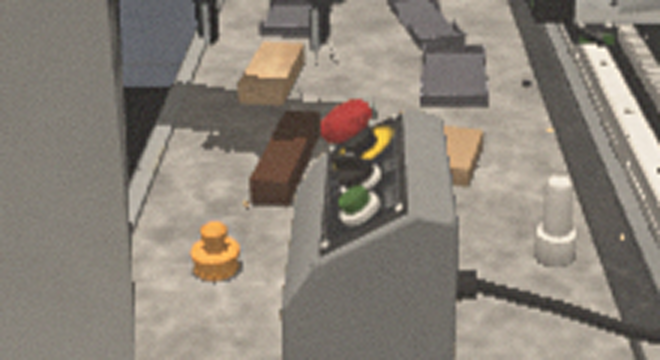

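The crop shows the open fingers (around 210,20 and 320,40) upright above the area. The long piece at (285,155) has nothing close on either side.

>>> move_arm([
  [85,15,-22,-30,0,0,0],
  [85,15,-22,-55,0,0,0],
  [85,15,-22,-75,0,0,0],
  [85,15,-22,-88,0,0,0],
  [85,15,-22,-89,0,0,0],
  [20,15,-22,-89,0,0,0],
  [20,15,-22,-89,0,0,0],
  [20,15,-22,-89,0,0,0],
  [20,15,-22,-89,0,0,0],
  [20,15,-22,-89,0,0,0],
  [20,15,-22,-89,0,0,0],
  [20,15,-22,-89,0,0,0],
])

```text
time_s: 5.25
tcp_pos: [0.4476, -0.0906, 0.0041]
orientation: [0.001, 0.76, 0.65, 0.001]
contact_force: [0.1, 0.4, 7.0]
finger_gap: 0.363
gripper_force: 60.8
```

>>> move_arm([
  [20,0,0,40,0,0,0],
  [20,0,0,80,0,0,0],
  [20,15,35,90,0,0,0.1],
  [20,135,346,90,0,0,0.382],
  [20,135,346,90,0,0,0.382],
  [20,135,346,90,0,0,0.382],
  [20,135,346,90,0,0,0.382],
  [20,135,346,90,0,0,0.382],
  [20,135,346,90,0,0,0.382],
  [20,135,346,90,0,0,0.382],
  [20,135,346,90,0,0,0.382],
  [20,135,346,90,0,0,0.382],
])

```text
time_s: 6.25
tcp_pos: [0.5835, 0.263, 0.0927]
orientation: [-0.0, 0.621, 0.784, 0.003]
contact_force: [1.2, -0.6, -0.1]
finger_gap: 0.358
gripper_force: 60.5
```

>>> move_arm([
  [20,0,0,0,0,0,0],
  [20,0,0,0,0,0,0],
  [20,0,0,0,0,0,0],
])

```text
time_s: 6.5
tcp_pos: [0.5804, 0.2544, 0.0926]
orientation: [-0.0, 0.624, 0.782, -0.001]
contact_force: [0.3, -1.0, -1.4]
finger_gap: 0.359
gripper_force: 60.5
```

```bash
python3 - <<'E'
from h import *
st=readout.state();print(st["tcp_pos"],st["orientation"],st["finger_gap"])
s=optics.snapshot("top"); f=s["frame"][...,::-1]
cv2.imwrite("pics/t2.png",cv2.resize(f[120:270,130:380],None,fx=3,fy=3,interpolation=cv2.INTER_CUBIC))
for o in outline_of("top","offcut_2_center")[:1]: print(fit(s,o["mask"],"offcut_2_center",.09),o["conf"])
s=optics.snapshot("side")
for o in look_for("side","offcut_2_center")[:2]: print(o)
E
```

```text
[0.58043068 0.25443154 0.09264288] [-1.80061685e-04  6.23721113e-01  7.81646712e-01 -5.97734604e-04] 0.35939040796737665
([585.5, 220.9, 12.3], np.float64(0.367)) 0.64
{'centre': [0.5839, 0.2051, 0.1112], 'conf': 0.64}
{'centre': [0.6596, -0.2381, 0.0275], 'conf': 0.62}
```

View pics/t2.png

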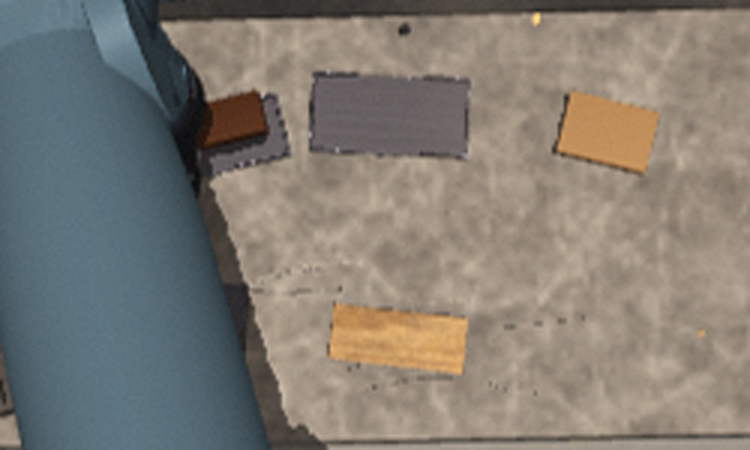

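```bash
python3 - <<'E'
from h import *
s=optics.snapshot("top")
u=lambda x,y,z:unproj(s,[x/3+130,y/3+120],z)[0]*1000
a=np.radians(12.9);d=np.array([-np.sin(a),np.cos(a)])
for z in(.109,.113): print(u(258,92,z),u(270,136,z),u(264,114,z)+65*d)
print(u(283.5,125,.013)+76*d)
E
```

```text
[606.39366701 192.95294625] [572.25514947 184.15554103] [574.79024457 251.90781841]
[605.6651257  192.54333103] [571.64953286 183.77760318] [574.1232481  251.51406313]
[578.78952657 255.99604461]
```

>>> move_arm([
  [20,2,3,-30,0,0,0],
  [20,2,3,-60,0,0,0],
  [20,2,3,-75,0,0,0],
  [20,2,3,-86,0,0,0],
  [20,2,3,-86,0,0,0],
  [20,2,3,-86,0,0,0],
  [20,2,3,-86,0,0,0],
])

```text
time_s: 7.33
tcp_pos: [0.5837, 0.2586, 0.0073]
orientation: [0.0, 0.623, 0.782, 0.001]
contact_force: [0.1, -0.4, -0.6]
finger_gap: 0.361
gripper_force: 63.0
```

>>> move_arm([
  [20,0,0,-1,0,0,0],
  [60,0,0,-1,0,0,0],
  [60,0,0,-1,0,0,0],
  [60,0,0,-1,0,0,0],
  [70,0,0,30,0,0,0],
  [85,0,0,70,0,0,0],
  [85,0,0,90,0,0,0],
  [85,-164,-167,90,0,0,-0.356],
  [85,-164,-167,90,0,0,-0.356],
  [85,-164,-167,90,0,0,-0.356],
  [85,-164,-167,90,0,0,-0.356],
  [85,-164,-167,90,0,0,-0.356],
])

```text
time_s: 8.33
tcp_pos: [0.4359, 0.1091, 0.0969]
orientation: [0.0, 0.752, 0.66, 0.0]
contact_force: [1.5, -0.6, 0.8]
finger_gap: 0.994
gripper_force: 0.0
```

>>> move_arm([
  [85,0,-14,0,0,0,0],
  [85,0,-14,0,0,0,0],
  [85,0,-14,0,0,0,0],
])

```text
time_s: 8.58
tcp_pos: [0.4379, 0.0958, 0.0973]
orientation: [0.0, 0.752, 0.659, 0.001]
contact_force: [0.2, 1.1, -0.4]
finger_gap: 0.997
gripper_force: 0.0
```

```bash
python3 - <<'E'
from h import *
st=readout.state();print(st["tcp_pos"],st["orientation"],st["finger_gap"])
s=optics.snapshot("top"); f=s["frame"][...,::-1]
cv2.imwrite("pics/t3.png",cv2.resize(f[120:270,130:380],None,fx=3,fy=3,interpolation=cv2.INTER_CUBIC))
n="offcut_2_center"
for o in outline_of("top",n)[:1]: print(fit(s,o["mask"],n,.003),o["conf"])
E
```

```text
[0.43785589 0.09583069 0.09733403] [4.31925790e-04 7.52419756e-01 6.58683082e-01 9.59827838e-04] 0.9967824672531465
([581.0, 257.2, 12.5], np.float64(0.875)) 0.89
```

View pics/t3.png

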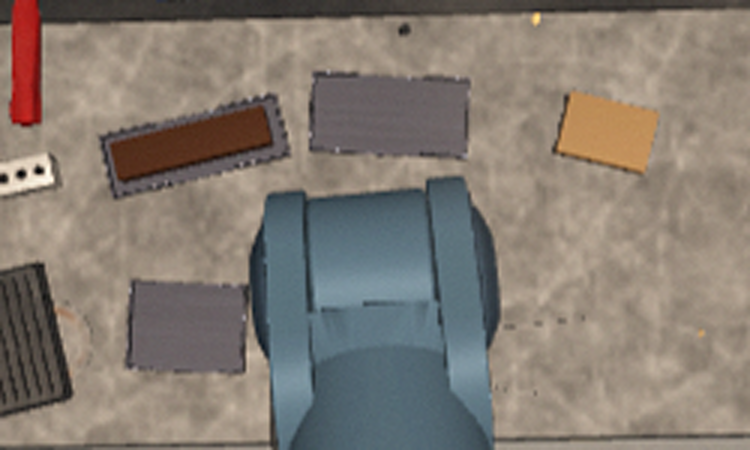

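The long offcut (190,143) lies inside the narrow tray, flat and with margin all round. Next is the medium one.

>>> move_arm([
  [85,-20,-5,-25,0,0,0],
  [85,-20,-5,-55,0,0,0],
  [85,-20,-5,-80,0,0,0],
  [85,-20,-5,-93,0,0,0],
  [85,-20,-5,-94,0,0,0],
  [30,-20,-5,-94,0,0,0],
  [30,-20,-5,-94,0,0,0],
  [30,-20,-5,-94,0,0,0],
  [30,-20,-5,-94,0,0,0],
  [30,-20,-5,-94,0,0,0],
  [30,-20,-5,-94,0,0,0],
])

```text
time_s: 9.6
tcp_pos: [0.4192, 0.0914, 0.0043]
orientation: [0.001, 0.752, 0.659, 0.002]
contact_force: [0.1, 0.1, 4.8]
finger_gap: 0.511
gripper_force: 61.8
```

>>> move_arm([
  [30,0,0,40,0,0,0],
  [30,0,0,75,0,0,0],
  [30,40,0,80,0,0,0.056],
  [30,80,4,80,0,0,0.056],
  [30,120,4,80,0,0,0.056],
  [30,160,4,80,0,0,0.056],
  [30,185,4,80,0,0,0.056],
  [30,185,4,80,0,0,0.056],
  [30,185,4,80,0,0,0.056],
  [30,185,4,80,0,0,0.056],
])

```text
time_s: 10.43
tcp_pos: [0.6011, 0.0951, 0.0826]
orientation: [-0.0, 0.733, 0.68, -0.001]
contact_force: [-0.7, 0.1, -0.4]
finger_gap: 0.508
gripper_force: 61.8
```

```bash
python3 - <<'E'
from h import *
st=readout.state();print(st["tcp_pos"],st["orientation"],st["finger_gap"])
s=optics.snapshot("top"); f=s["frame"][...,::-1]
cv2.imwrite("pics/t4.png",cv2.resize(f[120:270,130:380],None,fx=3,fy=3,interpolation=cv2.INTER_CUBIC))
E
```

```text
[0.60112446 0.09508615 0.08256263] [-4.72409945e-04  7.33116572e-01  6.80102624e-01 -5.38015894e-04] 0.5084121973961234
```

View pics/t4.png

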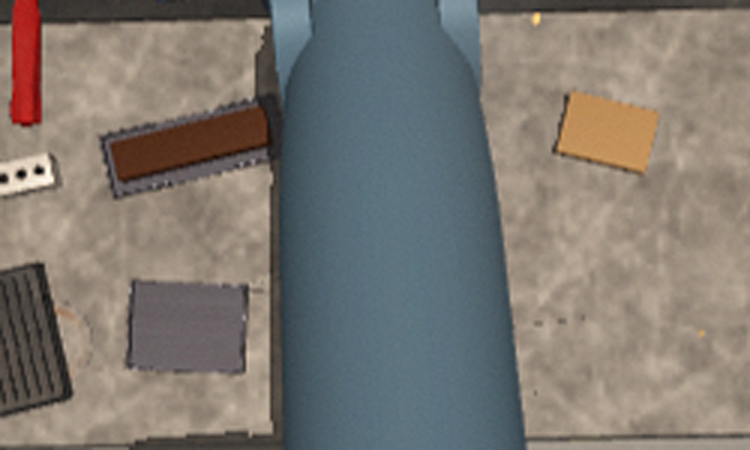

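The arm hides the piece and the tray at (390,115). The kinematics match the fitted tray pose, so I'll lower it.

>>> move_arm([
  [30,2,0,-30,0,0,0],
  [30,2,0,-55,0,0,0],
  [30,2,0,-68,0,0,0],
  [30,2,0,-75,0,0,0],
  [30,2,0,-75,0,0,0],
  [30,2,0,-76,0,0,0],
  [30,2,0,-76,0,0,0],
])

```text
time_s: 11.07
tcp_pos: [0.6038, 0.0952, 0.0074]
orientation: [0.0, 0.733, 0.68, 0.0]
contact_force: [0.2, -0.8, -1.3]
finger_gap: 0.512
gripper_force: 62.3
```

>>> move_arm([
  [30,0,0,-1,0,0,0],
  [70,0,0,-1,0,0,0],
  [70,0,0,-1,0,0,0],
  [70,0,0,-1,0,0,0],
  [75,0,0,30,0,0,0],
  [85,0,0,65,0,0,0],
  [85,0,0,80,0,0,0],
  [85,-20,-180,80,0,0,-0.18],
  [85,-20,-180,80,0,0,-0.18],
  [85,-20,-180,80,0,0,-0.18],
  [85,-20,-180,80,0,0,-0.18],
  [85,-20,-180,80,0,0,-0.18],
])

```text
time_s: 12.07
tcp_pos: [0.5837, -0.09, 0.0869]
orientation: [0.001, 0.793, 0.61, -0.001]
contact_force: [-0.3, -0.1, 1.1]
finger_gap: 0.994
gripper_force: 0.0
```

>>> move_arm([
  [85,0,0,0,0,0,0],
  [85,0,0,0,0,0,0],
])

```text
time_s: 12.23
tcp_pos: [0.5841, -0.0854, 0.0866]
orientation: [-0.0, 0.792, 0.611, 0.0]
contact_force: [-0.4, 1.0, -0.5]
finger_gap: 0.996
gripper_force: 0.0
```

```bash
python3 - <<'E'
from h import *
st=readout.state();print(st["tcp_pos"],st["orientation"],st["finger_gap"])
s=optics.snapshot("top"); f=s["frame"][...,::-1]
cv2.imwrite("pics/t5.png",cv2.resize(f[120:270,130:380],None,fx=3,fy=3,interpolation=cv2.INTER_CUBIC))
n="offcut_0_center"
for o in outline_of("top",n)[:1]: print(fit(s,o["mask"],n,.003),o["conf"])
E
```

```text
[ 0.58407808 -0.08539803  0.08663723] [-2.98097524e-04  7.91857987e-01  6.10705138e-01  2.69672178e-04] 0.9962209021337669
([600.6, 95.4, -5.3], np.float64(0.952)) 0.63
```

View pics/t5.png

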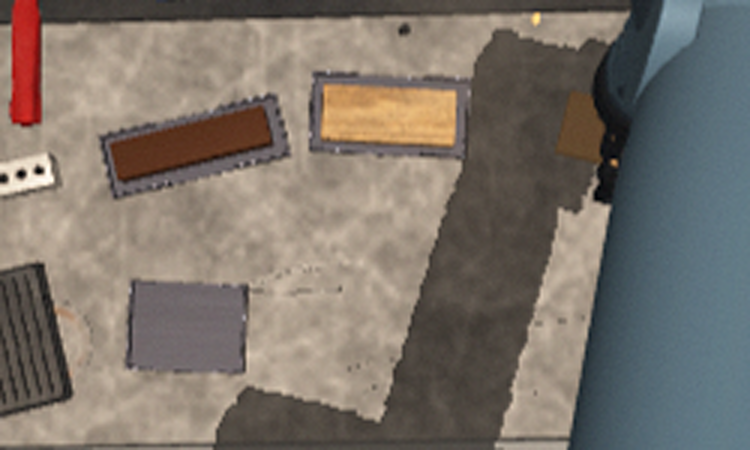

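The medium offcut (388,113) lies flat inside the medium tray. Now the short wide one.

>>> move_arm([
  [85,0,1,-30,0,0,0],
  [85,0,1,-55,0,0,0],
  [85,0,1,-73,0,0,0],
  [85,0,1,-83,0,0,0],
  [85,0,1,-84,0,0,0],
  [40,0,1,-84,0,0,0],
  [40,0,1,-84,0,0,0],
  [40,0,1,-84,0,0,0],
  [40,0,1,-84,0,0,0],
  [40,0,1,-84,0,0,0],
  [40,0,1,-84,0,0,0],
])

```text
time_s: 13.25
tcp_pos: [0.5861, -0.0842, 0.0047]
orientation: [0.001, 0.791, 0.611, 0.001]
contact_force: [0.1, 0.3, 6.5]
finger_gap: 0.591
gripper_force: 63.7
```

>>> move_arm([
  [40,0,0,40,0,0,0],
  [40,0,0,80,0,0,0],
  [40,0,0,85,0,0,0],
  [40,-154,349,85,0,0,0.2],
  [40,-154,349,85,0,0,0.2],
  [40,-154,349,85,0,0,0.2],
  [40,-154,349,85,0,0,0.2],
  [40,-154,349,85,0,0,0.2],
  [40,-154,349,85,0,0,0.2],
  [40,-154,349,85,0,0,0.2],
  [40,-154,349,85,0,0,0.2],
  [40,-154,349,85,0,0,0.2],
])

```text
time_s: 14.25
tcp_pos: [0.432, 0.2609, 0.0883]
orientation: [0.0, 0.726, 0.687, 0.001]
contact_force: [1.6, 1.1, -0.8]
finger_gap: 0.588
gripper_force: 63.1
```

>>> move_arm([
  [40,0,0,0,0,0,0],
  [40,0,0,0,0,0,0],
  [40,0,0,0,0,0,0],
])

```text
time_s: 14.5
tcp_pos: [0.433, 0.2592, 0.088]
orientation: [0.0, 0.726, 0.688, 0.0]
contact_force: [-0.5, -0.5, -0.7]
finger_gap: 0.587
gripper_force: 63.1
```

```bash
python3 - <<'E'
from h import *
st=readout.state();print(st["tcp_pos"],st["orientation"],st["finger_gap"])
s=optics.snapshot("side"); f=s["frame"][...,::-1]
cv2.imwrite("pics/s6.png",cv2.resize(f[130:280,150:370],None,fx=3.4,fy=3.4,interpolation=cv2.INTER_CUBIC))
E
```

```text
[0.43301909 0.25915808 0.08797517] [4.30314119e-04 7.26047563e-01 6.87644311e-01 2.27188590e-04] 0.5868273969587869
```

View pics/s6.png

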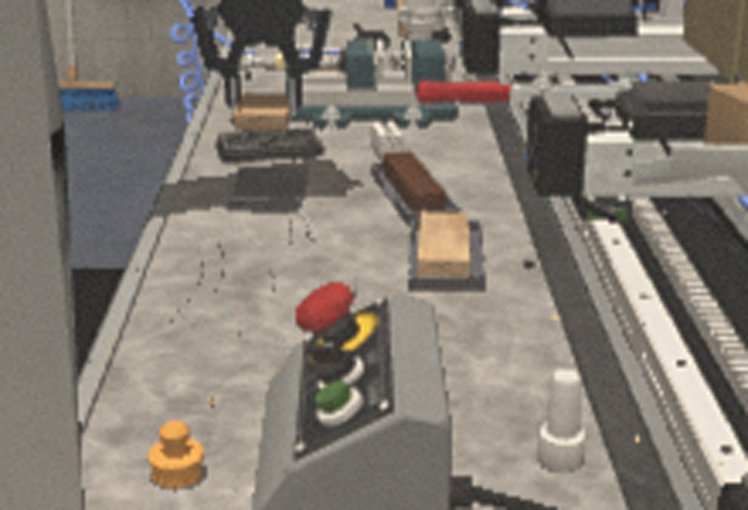

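The fibreboard piece (262,112) hangs level in the fingers, with the short tray in shadow at (270,187) below. I'll lower it.

>>> move_arm([
  [40,-2,5,-30,0,0,0],
  [40,-2,5,-58,0,0,0],
  [40,-2,5,-72,0,0,0],
  [40,-2,5,-80,0,0,0],
  [40,-2,5,-81,0,0,0],
  [40,-2,5,-81,0,0,0],
])

```text
time_s: 15.05
tcp_pos: [0.4313, 0.2626, 0.0069]
orientation: [0.0, 0.727, 0.686, -0.0]
contact_force: [0.3, 0.0, -0.2]
finger_gap: 0.59
gripper_force: 66.4
```

>>> move_arm([
  [75,0,0,0,0,0,0],
  [75,0,0,0,0,0,0],
  [75,0,0,0,0,0,0],
  [80,0,0,30,0,0,0],
  [80,0,0,70,0,0,0],
  [80,0,0,110,0,0,0],
  [80,0,-200,130,0,0,0],
  [80,0,-200,130,0,0,0],
  [80,0,-200,130,0,0,0],
  [80,0,-200,130,0,0,0],
  [80,0,-200,130,0,0,0],
  [80,0,-200,130,0,0,0],
])

```text
time_s: 16.05
tcp_pos: [0.4316, 0.059, 0.1378]
orientation: [0.002, 0.729, 0.685, -0.0]
contact_force: [0.4, 0.9, 0.3]
finger_gap: 0.937
gripper_force: 0.0
```

>>> move_arm([
  [80,0,0,0,0,0,0],
  [80,0,0,0,0,0,0],
])

```text
time_s: 16.22
tcp_pos: [0.431, 0.0644, 0.1369]
orientation: [-0.0, 0.726, 0.687, 0.0]
contact_force: [-0.6, 0.6, -0.9]
finger_gap: 0.934
gripper_force: 0.0
```

```bash
python3 - <<'E'
from h import *
s=optics.snapshot("top"); f=s["frame"][...,::-1]
cv2.imwrite("pics/t7.png",cv2.resize(f[110:280,90:440],None,fx=2.25,fy=2.25,interpolation=cv2.INTER_CUBIC))
for n in list(dims)[:3]:
  for o in outline_of("top",n)[:1]: print(n,fit(s,o["mask"],n,.003),o["conf"])
E
```

```text
offcut_2_center ([581.0, 258.9, 13.0], np.float64(0.951)) 0.91
offcut_0_center ([601.1, 95.6, -4.1], np.float64(0.946)) 0.81
offcut_1_center ([429.0, 262.1, -4.0], np.float64(0.934)) 0.69
```

View pics/t7.png

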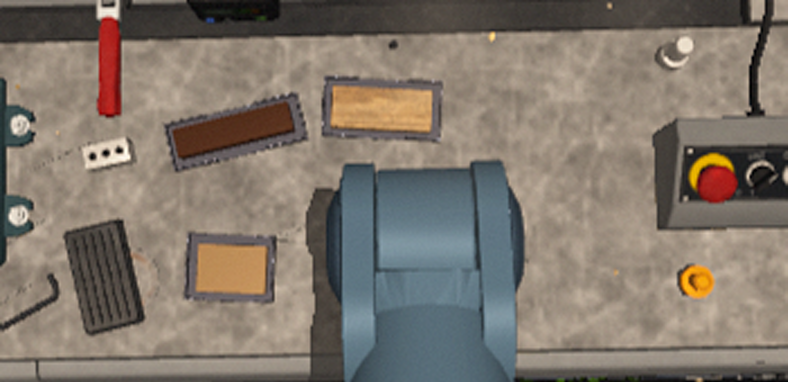

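All three pieces lie in their trays: long at (235,130), medium at (383,107) and short at (231,268). The pad, block, pin and plug are undisturbed.

```bash
python3 -c "
from cell import job
print(job.finish_job())"
```

```text
the job is handed in; nothing more can be done
None
```

The three offcuts each lie flat and released in the tray for their size, the pad, block, pin and plug look unmoved in the last picture, and the job was handed in at about 16 s of the 83 s.

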